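# Draw the shoe last into line with the tapered drift

### The job

The shoe last's sliding carriage has slipped sideways, so its hole no longer lines up with the hole in the fixed plate above it. Take the tapered steel drift from the tool rack and push it fully home through both holes, along their slope, so that it draws the carriage into line; then pull it out and stand it back upright, fully seated, in the free bore of the rack. Let the drift do the work: keep the gripper off the carriage and its wooden last, and leave the rack's other two tools, the white cup, the tin and the roll of tape where they are.

Things in the scene. Friction and masses are not known exactly. Their poses are not given: they have to be found in the camera images.
- drift: Tapered drift, all bare steel, 0.3 kg. Origin: centre of its collar's underside; z: tip to handle end. Up from there: collar 34 mm dia, 6 thick, straight handle 22 mm dia to z = 70. Down: shank 20 mm dia for 25 mm, then a taper to a 6 mm dia tip at z = -85. Starts upright in one of the rack's three bores, collar on the board. The other tools there have wooden bulb or ball handles.
- rack: Plywood tool rack fixed on the bench, 70 mm (x) by 200 mm (y); top board 18 mm thick, its top 115 mm above the bench, open beneath. Origin: centre of its underside, z up. Three through bores, 25 mm dia, in a row along its y at -65, 0 and 65 mm; which tool stands in which varies.
- bore0 (a point): Centre of the rack's bore at y = -65 mm, at the top face of the board.
- bore1 (a point): Centre of the rack's middle bore, at the top face of the board.
- bore2 (a point): Centre of the rack's bore at y = +65 mm, at the top face of the board.
- cheek (a point): Fixed steel plate of the jig, 100 (x) by 60 (y) by 8 mm, sloping 28 degrees. Origin: mouth of its 21.5 mm dia through hole on the upper face, 115 mm above the bench. z: the hole's axis, outward and up, leaning 28 degrees from vertical, away from the robot; x: up the slope, towards the robot; y: level, towards the last. The drift is home with its collar on this face, its axis along z.
- carriage_hole (a point): Centre of the carriage's hole at its upper face, 10 mm under the fixed plate's upper face. Its y in the frame of cheek is the slip: 4 to 7 mm at the start, 0 when the holes are in line.
- punch: Another tool standing in the rack: wooden bulb handle 34 mm wide, 58 mm above the board. Leave it.
- scribe: Another tool standing in the rack: wooden ball handle 36 mm wide, 38 mm above the board. Leave it.
- pot: White open cup, 84 mm wide, 100 mm high, beyond the jig and rack. Leave it.
- tape: Roll of tape lying flat to the robot's left, 90 mm wide, 24 mm high. Leave it.
- carriage: Sliding carriage with the wooden shoe last (235 mm long, 76 wide, its top at most 195 mm above the bench, centred 122 mm from the hole towards the plate's +y). It slides along the plate's y, stiffly (about 4 N), and stays where left. Its 8 mm plate lies 2 mm under the fixed plate and has the same 21.5 mm dia hole; below is open space. Frame as cheek, moved along y by the slip.
- tin: Low metal tin, 72 mm wide, 50 mm high, to the robot's right. Leave it.
There are look-alikes about, which are no part of the job. Leave any turquoise look-alike of the rack alone.

How it is judged:
On the way:
1. the drift is fully home along the sloping holes and the carriage is drawn into line (z of drift in the frame of cheek below 0.005 m and distance between drift and cheek below 0.006 m and angle between the z axis of drift and the z axis of cheek, either way round below 0.1 rad and y of carriage_hole in the frame of cheek between -0.002 and 0.002 m), for 0.2 s.
At the end, for the whole second after the job is handed in: The drift stands upright (within 0.08 rad) in a bore of the rack with its collar seated (origin within 7 mm of the bore's site), released and at rest, and the carriage is still in line, within 2.5 mm ((distance between drift and bore0 below 0.007 m or distance between drift and bore1 below 0.007 m or distance between drift and bore2 below 0.007 m) and angle between drift's own z axis and vertical below 0.08 rad and linear speed of drift below 0.02 m/s and y of carriage_hole in the frame of cheek between -0.0025 and 0.0025 m); the robot touches nothing.
It fails at once if the gripper or arm pushes the carriage or the last itself (contact force between any of the fingers, the arm and carriage above 2 N).
It fails at once if another tool is knocked out of place in the rack (distance of any of punch, scribe from where it was at the start of the episode above 0.02 m).
It fails at once if the cup, the tin or the tape roll is moved (distance of any of pot, tin, tape from where it was at the start of the episode above 0.03 m).
It also fails if it takes over 72 s, if anything falls off the work surface, if the arm or the gripper's body presses on something with over 40 N, if the wrist force passes 120 N, or if a joint passes its speed limit or range.

### The arm

A 7-joint arm with a two-finger parallel gripper is mounted at the origin on the work surface. World frame = base frame: x ahead of the robot, y to its left, z up, the work surface at z = 0. Lengths are in m, angles in rad, forces in N, time in s.
With the tool pointing down it reaches from about 0.425 to 0.925 m from the base axis. Payload 6.8 kg.
Tool frame: the origin (TCP) lies midway between the tips of the shut fingers; the grasp point (between the pads) lies 19 mm behind it; z points along the fingers, y is the line along which they close (so a half turn about z gives the same grasp; the last joint's range is limited). The gripper opens to 85 mm and grips with 20 to 120 N. Pads are 22 mm wide; open, the fingers measure 114 mm over their backs; the gripper's body (76 mm by 85 mm) begins 54 mm behind the grasp point. The pads swing forward as they close: fully open they stand 13 mm farther back than shut.
Start: joints at [-1.255, 0.477, 0.022, 1.555, -0.011, 1.109, -0.083], TCP at [0.278, 0.615, 0.231] pointing down, gripper open.
Joint ranges: [-2.96, 2.96], [-0.34, 2.1], [-1.41, 1.46], [0.24, 2.44], [-1.37, 4.51], [0.17, 1.92], [-2.96, 2.96]. Speed limits (rad/s): [2.39, 2.39, 3.14, 3.14, 3.14, 3.14, 3.14].

### API

Orientations are given as a unit quaternion [w, x, y, z].
In Python, from station import * gives the robot as it stands.
- The arm moves only by the shell command python3 -m creep 'ROWS' [FORCE]. ROWS is JSON, a list of rows, each a list of 7 numbers: the gripper command: -1 is shut, 1 is fully open, values between are in proportion, then the shift along the world's x, y, z in mm, then the turn, a rotation vector about the world's x, y, z in rad. A call has 1 to 5 rows; each row shifts and turns the commanded pose from where the row before left it; what a row does not reach is not made up. A row lasts 1/8 s, in which the tool goes at most 62.5 mm and 10.7 degrees, less where a joint would pass 70% of its speed; a pose out of reach is approached as far as the arm can. A call is refused whole if a number of a shift passes 62.5 or a number of a turn 0.188, either way. A call with a gripper value outside its range is refused whole. The fingers move at their own pace and stop on an object; FORCE is the grip in N (left out, the last holds). Time passes only in rows, so rows that do not move let the fingers close. It gives the time, the measured TCP pose, the force, the opening and the grip force at its end, in the units of the state.
- get_obs(): the state, without advancing time (a new reading comes with each control period).
- read_camera(name): name is "side" or "top"; returns (picture, depth): 480x640x3 uint8, red, green, blue; 480x640 float32, m along the optical axis (not along the pixel's ray), 0 where there is no reading.
- camera_params(name): a dict with "intrinsics" (3x3 intrinsics, pixels), "cam_to_world" (4x4, takes a point from camera to world coordinates). Camera axes: x right, y up, looking along -z (the intrinsics and any distortion apply to the point x, -y, -z); pixel columns grow to the right and rows downward; lengths in m; the calibration is good to about 2 mm. A picture is of the moment at which its call begins. camera_params takes no time and is no camera call.
- hand_in(): hands the job in; it is judged then, once.
The state is a dict: "t": time; "q": joint angles; "joint_vel": joint speeds; "joint_torque": joint torques, N m; "eef_pos": TCP position; "tool_rot": TCP orientation; "contact_force": force on the tool from outside, world axes, zero at the start; "torque": the same for the moment, N m; "gripper_width": opening from 0.0 (shut) to 1.0 (fully open); "grasp_force": force on a finger pad.
Only numpy, scipy, OpenCV 4.12 (cv2) and the standard library are available. Lean on these libraries where they do the work, as an engineer would, in place of code of your own. Each camera call takes 0.05 s, during which the arm holds its last target. There are 200 camera calls.

## Working session

There is one attempt and no reset: what is moved stays moved. The work goes in short steps, Python scripts to look and compute and a shell command to move; the robot and the scene stay as the last step left them, time stands still between calls to the robot, and variables do not carry over. Pictures are saved under pics/ and viewed, at most 12 in all, crops included, and the job is handed in when it is done.

```bash
mkdir -p pics
cat > h.py <<'E'
from station import *
import numpy as np, cv2
def grab(n):
    p,d=read_camera(n); np.savez(f'{n}.npz',p=p,d=d); return p,d
def pt(n,u,v,d=None,D=None):
    c=camera_params(n);K=np.array(c['intrinsics']);T=np.array(c['cam_to_world'])
    if D is None: D=d[int(round(v)),int(round(u))]
    x=(u-K[0,2])/K[0,0]*D; y=(v-K[1,2])/K[1,1]*D
    return (T@[x,-y,-D,1])[:3]
E
python3 - <<'E'
from h import *
o=get_obs();print(o['t'],o['eef_pos'],o['tool_rot'],o['contact_force'])
for n in('top','side'):
    p,d=grab(n);cv2.imwrite(f'pics/{n}0.png',p[:,:,::-1]);c=camera_params(n);print(n,c)
E
```

```text
0.0 [0.27732828 0.61472456 0.2302814 ] [-1.27801618e-04  2.10309999e-01  9.77634281e-01 -9.48500414e-04] [-0.51416879  0.05047258 -0.02033867]
top {'intrinsics': array([[537.41954272,   0.        , 319.34955406],
       [  0.        , 537.41954272, 233.89170329],
       [  0.        ,   0.        ,   1.        ]]), 'cam_to_world': array([[-0.02294384,  0.99515964, -0.09555562,  0.46429152],
       [-0.99954906, -0.02098245,  0.02148072,  0.01686043],
       [ 0.01937176,  0.09600538,  0.99519229,  1.3860648 ],
       [ 0.        ,  0.        ,  0.        ,  1.        ]])}
side {'intrinsics': array([[482.21499552,   0.        , 323.02017108],
       [  0.        , 482.21499552, 233.98348572],
       [  0.        ,   0.        ,   1.        ]]), 'cam_to_world': array([[ 0.75246353,  0.40882748, -0.5163901 ,  0.02174585],
       [-0.65846763,  0.48456843, -0.5758592 , -0.60279661],
       [ 0.01479927,  0.77333921,  0.63381973,  0.78815995],
       [ 0.        ,  0.        ,  0.        ,  1.        ]])}
```

View pics/top0.png

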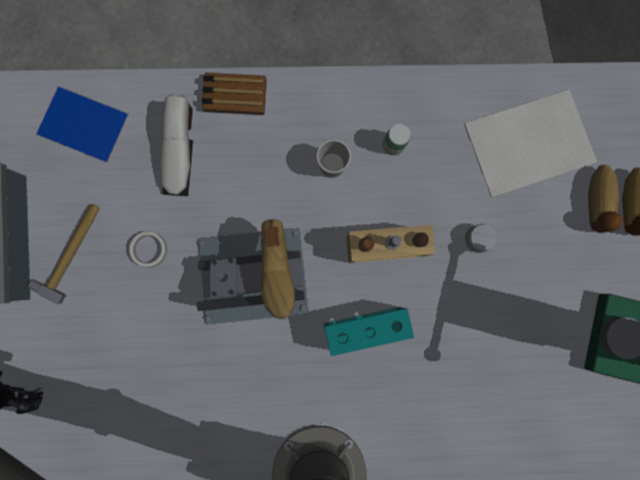

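View pics/side0.png

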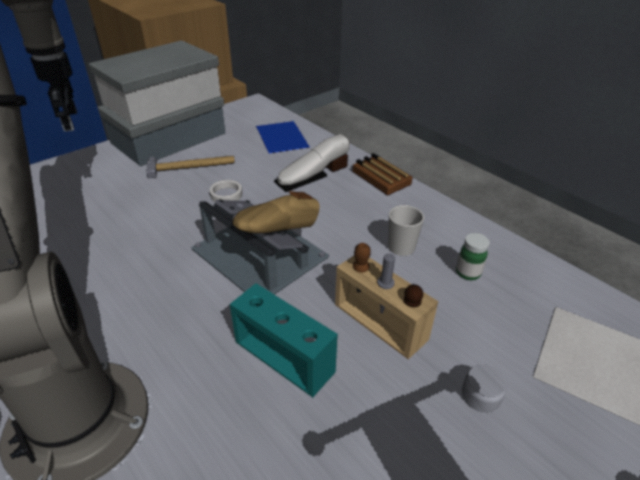

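Both pictures: the drift candidates are the grey steel handle in the middle bore of the plywood rack (top 394,241; side 388,270), a bulb handle (top 366,243), a ball handle (top 421,240), and the turquoise rack, which is a decoy (top 370,332). The upright bare steel handle is the drift. The fixed plate with its hole is near top (223,278). I'll check this in a close crop.

Run:
```python
from h import *
p=np.load('top.npz')['p'];s=np.load('side.npz')['p']
a=cv2.resize(p[225:330,195:310],None,fx=3.4,fy=3.4,interpolation=2)
b=cv2.resize(p[215:275,340:440],None,fx=4,fy=4,interpolation=2)
c=cv2.resize(s[170:290,190:330],None,fx=2.8,fy=2.8,interpolation=2)
W=np.zeros((600,800,3),np.uint8)
W[:a.shape[0],:a.shape[1]]=a;W[360:600,400:800]=b;W[:c.shape[0],400:400+c.shape[1]]=c
cv2.imwrite('pics/crop1.png',W[:,:,::-1])
d=np.load('top.npz')['d']
for u,v in[(394,241),(366,243),(421,240),(354,233),(354,256),(380,232),(380,254),(408,231),(408,252),(430,240)]:print(u,v,pt('top',u,v,d).round(4))
for u,v in[(213,262),(213,275),(213,290),(223,265),(223,278),(223,290),(234,262),(234,275),(234,290)]:print(u,v,pt('top',u,v,d).round(4))
```

```text
394 241 [ 0.5598 -0.1761  0.1879]
366 243 [ 0.5575 -0.1143  0.1763]
421 240 [ 0.5634 -0.2441  0.1543]
354 233 [ 0.5867 -0.0931  0.1153]
354 256 [ 0.5316 -0.0909  0.1214]
380 232 [ 0.5881 -0.1555  0.1124]
380 254 [ 0.5355 -0.1537  0.1129]
408 231 [ 0.5891 -0.2228  0.1116]
408 252 [ 0.5388 -0.2207  0.1127]
430 240 [ 0.5659 -0.2731  0.1188]
213 262 [0.5258 0.2441 0.1003]
213 275 [0.4643 0.0169 1.3861]
213 290 [0.4596 0.2386 0.1324]
223 265 [0.5182 0.2204 0.0999]
223 278 [0.4888 0.2344 0.013 ]
223 290 [0.459  0.2162 0.1288]
234 262 [0.5249 0.1947 0.0967]
234 275 [0.4935 0.1925 0.1138]
234 290 [0.4585 0.1901 0.1333]
```

View pics/crop1.png

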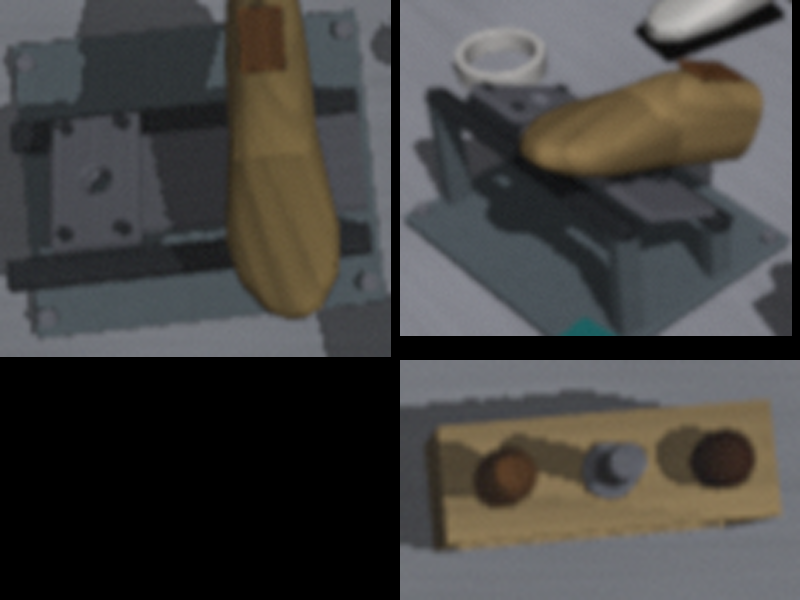

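The crop confirms it: the bare steel stepped handle stands in the middle bore (top ≈395.5,240.5), between a bulb and a ball of wood. The plate's hole is at top ≈(223.2,277.4), side ≈(241,205), and the last lies towards −y.

```bash
cat >> h.py <<'E'
def ray(n,u,v,z):
    c=camera_params(n)['cam_to_world'];o=np.array(c)[:3,3];a=pt(n,u,v,D=1.)-o
    return o+a*(z-o[2])/a[2]
E
python3 - <<'E'
from h import *
f=np.load('top.npz');p=f['p'];d=f['d'].copy()
print('hole',ray('top',223.2,277.4,.115),ray('side',240.7,205,.115))
print('handle top',ray('top',395.6,240.5,.185),'side',ray('side',388.5,258,.185))
# world maps
vv,uu=np.mgrid[:480,:640]
c=camera_params('top');K=c['intrinsics'];T=c['cam_to_world']
P=np.stack([(uu-K[0,2])/K[0,0]*d,-(vv-K[1,2])/K[1,1]*d,-d],-1)@T[:3,:3].T+T[:3,3]
hsv=cv2.cvtColor(p,cv2.COLOR_RGB2HSV)
# rack top
m=(np.abs(P[...,2]-.115)<.012)&(uu>340)&(uu<440)&(vv>215)&(vv<275)&(hsv[...,1]>70)
pts=np.array([ray('top',u,v,.115)[:2] for v,u in np.argwhere(m)],np.float32)
r=cv2.minAreaRect(pts*1000);print('rack',r)
# cheek plane
m=(uu>=208)&(uu<=236)&(vv>=258)&(vv<=296)&(P[...,2]>.08)&(P[...,2]<.15)
q=P[m];
for _ in range(4):
    A=np.c_[q[:,:2],np.ones(len(q))];s=np.linalg.lstsq(A,q[:,2],rcond=None)[0];e=np.abs(A@s-q[:,2]);q=q[e<.005]
print(len(q),s,'tilt',np.degrees(np.arctan(np.hypot(*s[:2]))),'dir',np.degrees(np.arctan2(-s[1],-s[0])),'z at hole',s@[.492,.217,1])
# base plate edges etc. at z~.008
for (u,v) in [(10,45),(355,10),(35,335),(385,290)]: print('base',ray('top',195+u/3.4,225+v/3.4,.012).round(4))
for (u,v,h) in [(65,128,.135-.04),(121,120,.095),(65,235,.137),(125,227,.137)]: print('screw',ray('top',195+u/3.4,225+v/3.4,h).round(4))
E
```

```text
hole [0.48840689 0.21772776 0.115     ] [0.49250404 0.21589989 0.115     ]
handle top [ 0.56106996 -0.18021921  0.185     ] side [ 0.56001166 -0.18680751  0.185     ]Traceback (most recent call last):
  File "<stdin>", line 12, in <module>
  File "h.py", line 11, in ray
    c=camera_params(n)['cam_to_world'];o=np.array(c)[:3,3];a=pt(n,u,v,D=1.)-o
      ~~~~~~~~~~~~~^^^
ValueError: time passes only in moves, steps and waits
```

```bash
sed -i 's/^import numpy.*/&\nCP={n:{k:np.array(v) for k,v in camera_params(n).items()} for n in ("top","side")}/; s/=camera_params(n)\b/=CP[n]/g' h.py
cat > m.py <<'E'
from h import *
f=np.load('top.npz');p=f['p'];d=f['d'].copy()
vv,uu=np.mgrid[:480,:640]
c=CP['top'];K=c['intrinsics'];T=c['cam_to_world']
P=np.stack([(uu-K[0,2])/K[0,0]*d,-(vv-K[1,2])/K[1,1]*d,-d],-1)@T[:3,:3].T+T[:3,3]
hsv=cv2.cvtColor(p,cv2.COLOR_RGB2HSV)
m=(np.abs(P[...,2]-.115)<.012)&(uu>340)&(uu<440)&(vv>215)&(vv<275)&(hsv[...,1]>70)
pts=np.array([ray('top',u,v,.115)[:2] for v,u in np.argwhere(m)],np.float32)
r=cv2.minAreaRect(pts*1000);print('rack',r)
m=(uu>=208)&(uu<=236)&(vv>=258)&(vv<=296)&(P[...,2]>.08)&(P[...,2]<.15)
q=P[m];
for _ in range(4):
    A=np.c_[q[:,:2],np.ones(len(q))];s=np.linalg.lstsq(A,q[:,2],rcond=None)[0];e=np.abs(A@s-q[:,2]);q=q[e<.005]
print(len(q),s,'tilt',np.degrees(np.arctan(np.hypot(*s[:2]))),'dir',np.degrees(np.arctan2(-s[1],-s[0])),'z at hole',s@[.490,.217,1])
for (u,v) in [(10,45),(355,10),(35,335),(385,290)]: print('base',ray('top',195+u/3.4,225+v/3.4,.012).round(4))
for (u,v,h) in [(65,128,.095),(121,120,.095),(65,235,.135),(125,227,.135)]: print('screw',ray('top',195+u/3.4,225+v/3.4,h).round(4))
E
python3 m.py
```

```text
Traceback (most recent call last):
  File "m.py", line 8, in <module>
    pts=np.array([ray('top',u,v,.115)[:2] for v,u in np.argwhere(m)],np.float32)
                  ~~~^^^^^^^^^^^^^^^^
  File "h.py", line 12, in ray
    c=camera_params(n)['cam_to_world'];o=np.array(c)[:3,3];a=pt(n,u,v,D=1.)-o
      ~~~~~~~~~~~~~^^^
ValueError: time passes only in moves, steps and waits
```

```bash
sed -i 's/c=camera_params(n)/c=CP[n]/' h.py; cat h.py | head -12; python3 m.py
```

```text
from station import *
import numpy as np, cv2
CP={n:{k:np.array(v) for k,v in camera_params(n).items()} for n in ("top","side")}
def grab(n):
    p,d=read_camera(n); np.savez(f'{n}.npz',p=p,d=d); return p,d
def pt(n,u,v,d=None,D=None):
    c=CP[n];K=np.array(c['intrinsics']);T=np.array(c['cam_to_world'])
    if D is None: D=d[int(round(v)),int(round(u))]
    x=(u-K[0,2])/K[0,0]*D; y=(v-K[1,2])/K[1,1]*D
    return (T@[x,-y,-D,1])[:3]
def ray(n,u,v,z):
    c=CP[n]['cam_to_world'];o=np.array(c)[:3,3];a=pt(n,u,v,D=1.)-o
rack ((562.7194213867188, -181.8704833984375), (69.64775848388672, 199.73406982421875), 3.6777477264404297)
837 [-0.52786536 -0.06001269  0.38717758] tilt 27.980180866520588 dir 6.486072715521387 z at hole 0.11550080244829564
base [0.5916 0.2978 0.012 ]
base [0.6127 0.0381 0.012 ]
base [0.3756 0.2796 0.012 ]
base [0.4024 0.0198 0.012 ]
screw [0.5245 0.2423 0.095 ]
screw [0.5292 0.203  0.095 ]
screw [0.4501 0.2357 0.135 ]
screw [0.4545 0.1951 0.135 ]
```

```bash
R='[1,16,-44,0,0,0,-0.06]'; 
python3 -m creep '[[1,0,0,50,0,0,0],[1,0,0,40,0,0,0],[1,16,-44,10,0,0,-0.06],[1,16,-44,0,0,0,-0.06],[1,16,-44,0,0,0,-0.06]]'
python3 -m creep '[[1,16,-44,0,0,0,-0.06],[1,16,-44,0,0,0,-0.06],[1,16,-44,0,0,0,-0.06],[1,16,-44,0,0,0,-0.06],[1,16,-44,0,0,0,-0.06]]'
python3 -m creep '[[1,16,-44,0,0,0,-0.06],[1,16,-44,0,0,0,-0.06],[1,16,-44,0,0,0,-0.06],[1,16,-44,0,0,0,-0.06],[1,16,-44,0,0,0,-0.06]]'
python3 -m creep '[[1,16,-44,0,0,0,-0.06],[1,16,-44,0,0,0,-0.06],[1,16,-44,0,0,0,-0.06],[1,16,-44,0,0,0,-0.06],[1,16,-44,0,0,0,-0.06]]'
```

```text
t: 0.72
eef_pos: [0.3259, 0.4817, 0.331]
tool_rot: [-0.0, 0.298, 0.954, -0.0]
contact_force: [0.5, -0.5, 0.6]
gripper_width: 0.995
grasp_force: 0.0
t: 1.35
eef_pos: [0.4057, 0.2616, 0.331]
tool_rot: [-0.0, 0.438, 0.899, -0.0]
contact_force: [0.3, -0.3, 0.1]
gripper_width: 1.002
grasp_force: 0.0
t: 1.98
eef_pos: [0.4856, 0.0418, 0.3312]
tool_rot: [-0.0, 0.567, 0.824, 0.0]
contact_force: [1.1, -0.3, -1.5]
gripper_width: 1.002
grasp_force: 0.0
t: 2.6
eef_pos: [0.5658, -0.1778, 0.331]
tool_rot: [-0.0, 0.684, 0.73, -0.0]
contact_force: [-0.1, 0.0, 0.5]
gripper_width: 0.997
grasp_force: 0.0
```

```bash
python3 -m creep '[[1,-3,-4,-40,0,0,0],[1,0,0,-50,0,0,0],[1,0,0,-50,0,0,0],[1,0,0,-30,0,0,0],[1,0,0,-16,0,0,0]]'
python3 -m creep '[[0.0,0,0,0,0,0,0],[-0.2,0,0,0,0,0,0],[-1,0,0,0,0,0,0],[-1,0,0,0,0,0,0],[-1,0,0,0,0,0,0]]' 80
python3 -m creep '[[-1,0,0,0,0,0,0],[-1,0,0,0,0,0,0],[-1,0,0,0,0,0,0]]'
python3 - <<'E'
from h import *
p,d=grab('side');cv2.imwrite('pics/side1.png',cv2.resize(p[150:350,280:480],None,fx=3,fy=3,interpolation=2)[:,:,::-1])
E
```

```text
t: 3.22
eef_pos: [0.5615, -0.1803, 0.1433]
tool_rot: [-0.001, 0.683, 0.73, -0.001]
contact_force: [0.4, 0.4, -0.5]
gripper_width: 1.0
grasp_force: 0.0
t: 3.85
eef_pos: [0.563, -0.1809, 0.1466]
tool_rot: [0.0, 0.683, 0.73, 0.001]
contact_force: [-1.6, -0.3, 5.9]
gripper_width: 0.239
grasp_force: 77.8
t: 4.22
eef_pos: [0.563, -0.1809, 0.1466]
tool_rot: [0.0, 0.683, 0.73, 0.001]
contact_force: [-2.5, 0.4, 5.3]
gripper_width: 0.24
grasp_force: 77.8
```

View pics/side1.png

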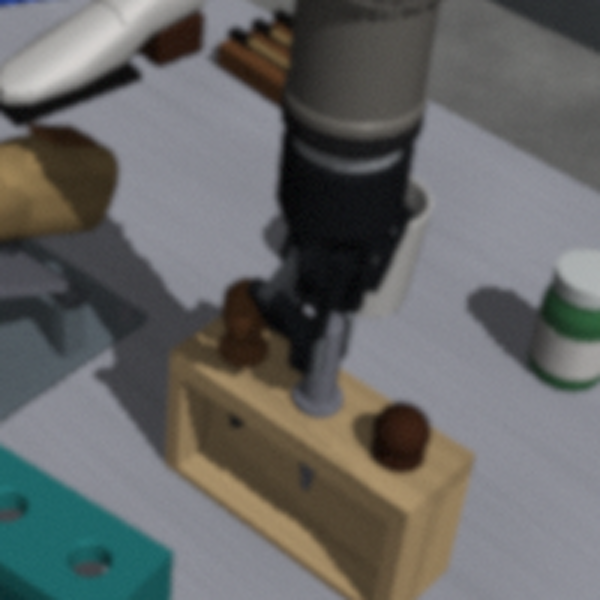

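The drift is gripped on its handle (crop ≈325,370), collar still on the board, and the bulb and ball handles are untouched. Next I lift it and carry it over the last.

```bash
python3 -m creep '[[-1,0,0,30,0,0,0],[-1,0,0,45,0,0,0],[-1,0,0,50,0,0,0],[-1,0,0,50,0,0,0],[-1,0,0,45,0,0,0.04]]'
python3 -m creep '[[-1,0,40,0,0,0,0],[-1,-2,45,0,0,0,0],[-1,-2,45,0,0,0,0],[-1,-2,45,0,0,0,0],[-1,-2,45,0,0,0,0]]'
python3 -m creep '[[-1,-1,45,0,0,0,0],[-1,-1,45,0,0,0,0],[-1,0,45,0,0,0,0],[-1,0,50,0,0,0,0],[-1,0,0,0,-0.0085,0.081,0]]'
python3 -m creep '[[-1,0,0,0,-0.0085,0.081,0],[-1,0,0,0,-0.0085,0.081,0],[-1,0,0,0,-0.0085,0.081,0],[-1,0,0,0,-0.0085,0.081,0],[-1,0,0,0,-0.0085,0.081,0]]'
cat >> h.py <<'E'
from scipy.spatial.transform import Rotation as Ro
HOLE=np.array([.4895,.2175,.115])
ps,ti=np.radians(6.),np.radians(28)
ZC=np.array([np.sin(ti)*np.cos(ps),np.sin(ti)*np.sin(ps),np.cos(ti)]);XC=np.array([-np.cos(ti)*np.cos(ps),-np.cos(ti)*np.sin(ps),np.sin(ti)]);YC=np.cross(ZC,XC)
C=np.c_[XC,YC,ZC]
def rep(off=.0316):
    o=get_obs();w=o['tool_rot'];R=Ro.from_quat([*w[1:],w[0]]).as_matrix()
    z=-R[:,2];rv=np.cross(z,ZC)
    print('t',o['t'],'tcp',o['eef_pos'].round(4),'axis',z.round(4),'axis err rotvec(world)',rv.round(4))
    O=o['eef_pos']-off*z;T=O-.085*z
    print('origin in cheek mm',(1e3*C.T@(O-HOLE)).round(1),'tip',(1e3*C.T@(T-HOLE)).round(1),'F cheek',(C.T@o['contact_force']).round(1),'M',o['torque'].round(2),'yaw y',R[:,1].round(3),'w',o['gripper_width'],o['grasp_force'])
E
python3 -c "
from h import *
rep()
p,d=grab('side');cv2.imwrite('pics/side2.png',cv2.resize(p[50:290,140:400],None,fx=2.4,fy=2.4,interpolation=2)[:,:,::-1])"
```

```text
t: 4.9
eef_pos: [0.5621, -0.1806, 0.3672]
tool_rot: [0.0, 0.668, 0.744, 0.0]
contact_force: [2.2, -0.8, -2.8]
gripper_width: 0.233
grasp_force: 78.7
t: 5.52
eef_pos: [0.5539, 0.0406, 0.3653]
tool_rot: [-0.0, 0.668, 0.744, 0.0]
contact_force: [1.0, 0.2, -2.8]
gripper_width: 0.233
grasp_force: 79.0
t: 6.15
eef_pos: [0.55, 0.2305, 0.365]
tool_rot: [-0.029, 0.664, 0.746, -0.031]
contact_force: [-0.0, -0.3, -2.9]
gripper_width: 0.236
grasp_force: 78.9
t: 6.78
eef_pos: [0.5527, 0.2243, 0.3652]
tool_rot: [-0.163, 0.648, 0.722, -0.18]
contact_force: [-0.3, 0.2, -2.6]
gripper_width: 0.238
grasp_force: 79.0
t 6.775 tcp [0.5527 0.2243 0.3652] axis [0.4687 0.0492 0.882 ] axis err rotvec(world) [ 0.0002 -0.002   0.    ]
origin in cheek mm [ 6.140e+01 -2.000e-01  2.192e+02] tip [ 61.6  -0.2 134.2] F cheek [-0.9 -0.2 -2.4] M [ 0.08 -0.87  0.04] yaw y [ 0.877  0.094 -0.471] w 0.2381853141857491 79.00599360466003
```

View pics/side2.png

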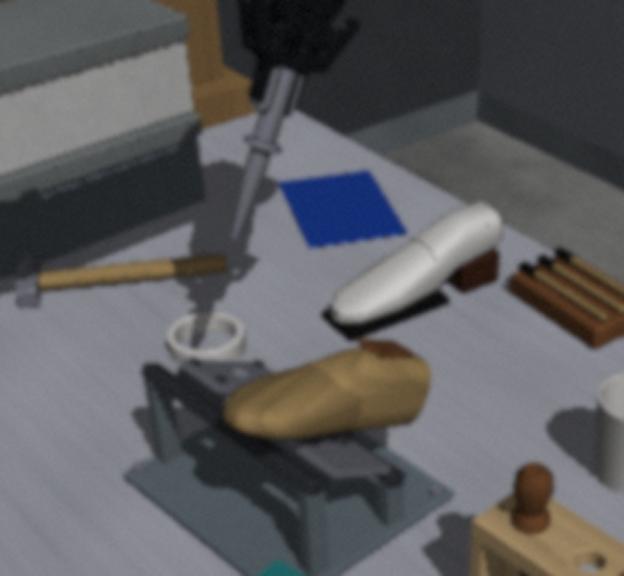

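```bash
python3 -m creep '[[-1,0,0,-50,0,0,0],[-1,0,0,-50,0,0,0],[-1,0,0,-22,0,0,0],[-1,0,0,-8,0,0,0],[-1,0,0,0,0,0,0]]'
python3 -c "
from h import *
rep()
W=np.zeros((500,800,3),np.uint8)
p,d=grab('side');W[:,:400]=cv2.resize(p[160:260,205:285],None,fx=5,fy=5,interpolation=2)
p,d=grab('top');W[:,400:]=cv2.resize(p[230:330,185:265],None,fx=5,fy=5,interpolation=2)
cv2.imwrite('pics/c3.png',W[:,:,::-1])
def proj(n,X):
    c=CP[n];q=np.linalg.inv(c['cam_to_world'])@[*X,1];k=c['intrinsics'];return np.array([k[0,0]*q[0]/-q[2]+k[0,2],k[1,1]*q[1]/q[2]+k[1,2]])
o=get_obs();T=o['eef_pos']-.1166*ZC
for n,(a,b) in dict(side=(205,160),top=(185,230)).items(): print(n,'tip pix crop',(proj(n,T)-[a,b])*5,'hole',(proj(n,HOLE)-[a,b])*5)
"
```

```text
t: 7.45
eef_pos: [0.5527, 0.2244, 0.2357]
tool_rot: [-0.162, 0.648, 0.722, -0.179]
contact_force: [0.3, 0.4, -2.6]
gripper_width: 0.238
grasp_force: 79.0
t 7.45 tcp [0.5527 0.2244 0.2357] axis [0.4661 0.049  0.8834] axis err rotvec(world) [-0.0001  0.0009  0.    ]
origin in cheek mm [  0.5  -0.2 104.9] tip [ 0.4 -0.2 19.9] F cheek [-1.5 -0.4 -2.1] M [ 0.11 -0.87  0.02] yaw y [ 0.878  0.095 -0.469] w 0.23843899003393834 79.02155756950378
side tip pix crop [182.80747309 185.0122798 ] hole [171.26714399 225.87708546]
top tip pix crop [182.40100769 213.83462973] hole [191.4726014  234.65670148]
```

View pics/c3.png

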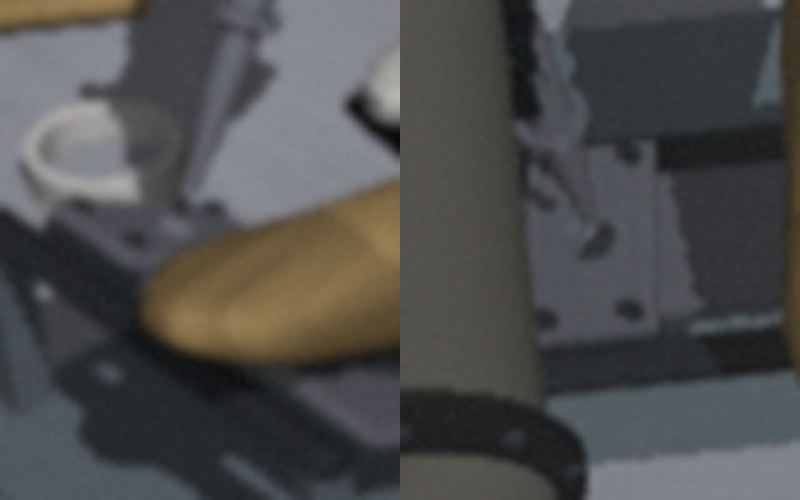

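```bash
cat > ax.py <<'E'
from h import *
def cloud(n):
    f=np.load(n+'.npz');d=f['d'];vv,uu=np.mgrid[:480,:640];c=CP[n];K,T=c['intrinsics'],c['cam_to_world']
    P=np.stack([(uu-K[0,2])/K[0,0]*d,-(vv-K[1,2])/K[1,1]*d,-d],-1)@T[:3,:3].T+T[:3,3]
    return P[d>0],np.c_[uu[d>0],vv[d>0]]
o=get_obs()
for n in('top','side'):
    P,uv=cloud(n);q=1e3*(P-HOLE)@C
    m=(np.hypot(q[:,0],q[:,1])<26)&(q[:,2]>8)&(q[:,2]<125)
    q=q[m];print(n,len(q))
    for a in range(8,125,9):
        s=q[(q[:,2]>=a)&(q[:,2]<a+9)]
        if len(s): print(a,len(s),s.mean(0).round(1),s[:,:2].min(0).round(1),s[:,:2].max(0).round(1))
    v=-CP[n]['cam_to_world'][:3,2]; print('view dir in cheek',(C.T@v).round(2))
E
python3 ax.py
```

```text
top 200
17 1 [ 2.4  3.5 22.3] [2.4 3.5] [2.4 3.5]
26 7 [ 3.9  2.6 31.2] [ 1.5 -1. ] [5.7 5. ]
35 7 [ 3.9  4.8 40.6] [0.3 0.4] [6.3 7.7]
44 7 [ 5.4  2.7 48.5] [ 4.2 -2.5] [7.2 7.1]
53 10 [ 5.9  4.  56.7] [ 2.6 -0.6] [7.5 8.7]
62 16 [ 5.5  4.2 67. ] [-0.2 -5.6] [ 8.4 10.7]
71 12 [ 7.6  2.6 75.6] [ 4.2 -3.6] [10.2  9.1]
80 16 [ 7.4  5.3 84.9] [-0.2 -5.3] [11.2 11.9]
89 15 [ 8.4  3.9 92.1] [ 2.9 -5.4] [11.1 12.3]
98 4 [ 10.6   4.8 103.5] [  7.6 -10.9] [14.1 14.9]
107 81 [  7.8   5.6 112.1] [-13.  -12.7] [17.9 19.2]
116 24 [  8.4   4.8 121. ] [-1.  -6.1] [17.8 13. ]
view dir in cheek [-0.55  0.03 -0.84]
side 315
17 2 [-0.5  4.3 24.2] [-0.9  2.7] [-0.2  5.9]
26 12 [ 0.9  5.3 30.5] [-2.4 -0.2] [4.1 9. ]
35 14 [ 3.   7.5 39.9] [-2.4  3.3] [ 5.9 11.3]
44 19 [ 3.   7.  48.6] [-4.2  2.4] [ 7.9 12.2]
53 21 [ 2.5  7.6 57.2] [-7.7  1.4] [ 6.8 12.8]
62 24 [ 4.2  8.1 66.3] [-5.1  0.6] [10.2 14. ]
71 30 [ 4.4  9.2 75.5] [-7.   0.9] [12.3 13.6]
80 33 [ 5.6  9.5 84.7] [-6.2 -0.3] [11.  15.5]
89 33 [ 5.1  9.4 93.7] [-4.5 -2.2] [12.5 15.8]
98 28 [  4.6   9.4 101.8] [-5.6 -1.8] [11.2 14.6]
107 61 [  7.4  11.4 111.7] [-11.9  -6.7] [17.  23.2]
116 38 [  5.1   9.7 120.3] [-7.2 -3.6] [12.2 16.5]
view dir in cheek [-0.8  -0.52 -0.29]
```

The depth data show the drift hanging true along the holes' axis, but about 4.5 mm towards the last from the TCP (it sat off-centre in the pads). That side suits the entry. I'll shift half of it back, go in partway and watch the forces.

```bash
python3 -m creep '[[-1,0,2,0,0,0,0],[-1,-5.1,-0.5,-9.7,0,0,0],[-1,-5.1,-0.5,-9.7,0,0,0],[-1,-5.1,-0.5,-9.7,0,0,0],[-1,0,0,0,0,0,0]]'
python3 -c "from h import *;rep()"
python3 -m creep '[[-1,-5.1,-0.5,-9.7,0,0,0],[-1,0,0,0,0,0,0]]'
python3 -c "from h import *;rep()"
python3 -m creep '[[-1,-5.1,-0.5,-9.7,0,0,0],[-1,0,0,0,0,0,0]]'
python3 -c "from h import *;rep()"
```

```text
t: 8.18
eef_pos: [0.5362, 0.2247, 0.2052]
tool_rot: [-0.163, 0.648, 0.722, -0.181]
contact_force: [-0.1, 0.1, -2.8]
gripper_width: 0.239
grasp_force: 79.0
t 8.175 tcp [0.5362 0.2247 0.2052] axis [0.4689 0.0497 0.8819] axis err rotvec(world) [ 0.0006 -0.0023 -0.0002]
origin in cheek mm [ 0.8 -2.3 70.2] tip [  1.   -2.3 -14.8] F cheek [-1.2 -0.1 -2.5] M [ 0.07 -0.83  0.03] yaw y [ 0.877  0.094 -0.472] w 0.23916206540263701 79.02054190635681
t: 8.43
eef_pos: [0.5315, 0.2242, 0.1958]
tool_rot: [-0.162, 0.648, 0.722, -0.18]
contact_force: [-0.1, 0.1, -3.2]
gripper_width: 0.239
grasp_force: 79.0
t 8.425 tcp [0.5315 0.2242 0.1958] axis [0.4681 0.0494 0.8823] axis err rotvec(world) [ 0.0003 -0.0013 -0.0001]
origin in cheek mm [ 0.5 -2.3 59.7] tip [  0.6  -2.3 -25.3] F cheek [-1.4 -0.1 -2.9] M [-0.   -0.81 -0.01] yaw y [ 0.877  0.094 -0.471] w 0.23946540386685203 79.02072787284851
t: 8.68
eef_pos: [0.5262, 0.2237, 0.186]
tool_rot: [-0.163, 0.648, 0.722, -0.18]
contact_force: [-0.1, 0.8, -3.1]
gripper_width: 0.235
grasp_force: 79.0
t 8.675 tcp [0.5262 0.2237 0.186 ] axis [0.4683 0.0495 0.8822] axis err rotvec(world) [ 0.0004 -0.0016 -0.0001]
origin in cheek mm [ 0.6 -2.3 48.6] tip [  0.7  -2.3 -36.4] F cheek [-1.4 -0.8 -2.7] M [ 0.07 -0.82  0.02] yaw y [ 0.877  0.094 -0.471] w 0.23487868820403063 79.02037739753723
```

```bash
python3 -m creep '[[-1,-2.8,-0.3,-5.3,0,0,0],[-1,0,0,0,0,0,0]]' >/dev/null
python3 -c "from h import *;rep()"
python3 -m creep '[[-1,-2.8,0.2,-5.3,0,0,0],[-1,0,0,0,0,0,0]]' >/dev/null
python3 -c "from h import *;rep()"
python3 -m creep '[[-1,-2.3,0.2,-4.4,0,0,0],[-1,0,0,0,0,0,0]]' >/dev/null
python3 -c "from h import *;rep()"
```

```text
t 8.925 tcp [0.5239 0.2235 0.1812] axis [0.4675 0.0492 0.8826] axis err rotvec(world) [ 0.0001 -0.0007 -0.    ]
origin in cheek mm [ 0.3 -2.3 43.2] tip [  0.4  -2.3 -41.8] F cheek [-0.6  0.  -2.1] M [ 0.05 -0.88 -0.01] yaw y [ 0.878  0.094 -0.47 ] w 0.23834716193102382 79.02054905891418
t 9.175 tcp [0.5211 0.2235 0.1758] axis [0.4674 0.0495 0.8827] axis err rotvec(world) [ 0.0004 -0.0006 -0.0002]
origin in cheek mm [ 0.2 -2.6 37.2] tip [  0.3  -2.6 -47.8] F cheek [-1.1 -0.3 -3. ] M [-0.12 -0.85  0.03] yaw y [ 0.878  0.094 -0.47 ] w 0.23450369150067 79.01914715766907
t 9.425 tcp [0.5191 0.2233 0.1715] axis [0.4669 0.0499 0.8829] axis err rotvec(world) [ 0.0007  0.     -0.0004]
origin in cheek mm [-0.  -2.6 32.4] tip [ -0.   -2.6 -52.6] F cheek [-2.1  1.3 -3.4] M [-0.43 -1.07  0.33] yaw y [ 0.878  0.094 -0.47 ] w 0.2346284549142622 79.11812424659729
```

```bash
python3 -m creep '[[-1,-1.4,0.4,-2.7,0,0,0],[-1,0,0,0,0,0,0]]' >/dev/null
python3 -c "from h import *;rep()"
python3 -m creep '[[-1,-1.4,0.4,-2.7,0,0,0],[-1,0,0,0,0,0,0]]' >/dev/null
python3 -c "from h import *;rep()"
python3 -m creep '[[-1,-1.4,0.4,-2.7,0,0,0],[-1,0,0,0,0,0,0]]' >/dev/null
python3 -c "from h import *;rep()"
```

```text
t 9.675 tcp [0.518  0.2235 0.169 ] axis [0.4665 0.0499 0.8831] axis err rotvec(world) [ 0.0007  0.0004 -0.0004]
origin in cheek mm [-0.2 -2.9 29.7] tip [ -0.2  -2.9 -55.3] F cheek [-1.8  3.7 -0.7] M [-0.98 -1.14  0.57] yaw y [ 0.878  0.094 -0.469] w 0.23584966718758574 79.17576670646667
t 9.925 tcp [0.5164 0.2246 0.1663] axis [0.4667 0.0492 0.883 ] axis err rotvec(world) [ 0.0001  0.0002 -0.0001]
origin in cheek mm [-0.2 -4.2 26.6] tip [ -0.2  -4.2 -58.4] F cheek [-1.9  4.3 -0.7] M [-0.91 -1.04  0.5 ] yaw y [ 0.878  0.094 -0.469] w 0.2343207943497246 79.20445561408997
t 10.175 tcp [0.5148 0.225  0.1634] axis [0.4671 0.0493 0.8828] axis err rotvec(world) [ 0.0002 -0.0002 -0.0001]
origin in cheek mm [-0.2 -4.8 23.3] tip [ -0.1  -4.8 -61.7] F cheek [-0.6  4.4 -1.5] M [-1.01 -1.03  0.6 ] yaw y [ 0.878  0.095 -0.47 ] w 0.23543433992740898 79.20390129089355
```

```bash
python3 -m creep '[[-1,-1.9,-0.2,-3.5,0,0,0],[-1,0,0,0,0,0,0]]' >/dev/null
python3 -c "from h import *;rep()"
python3 -m creep '[[-1,-1.9,-0.2,-3.5,0,0,0],[-1,0,0,0,0,0,0]]' >/dev/null
python3 -c "from h import *;rep()"
python3 -m creep '[[-1,-1.9,-0.2,-3.5,0,0,0],[-1,0,0,0,0,0,0]]' >/dev/null
python3 -c "from h import *;rep()"
```

```text
t 10.425 tcp [0.5128 0.2248 0.1598] axis [0.4673 0.0493 0.8827] axis err rotvec(world) [ 0.0002 -0.0004 -0.0001]
origin in cheek mm [-0.1 -4.8 19.2] tip [ -0.   -4.8 -65.8] F cheek [-2.5  4.9 -1.7] M [-1.08 -1.11  0.63] yaw y [ 0.878  0.094 -0.47 ] w 0.2366916356399765 79.2232346534729
t 10.675 tcp [0.511  0.2245 0.1564] axis [0.4672 0.0493 0.8828] axis err rotvec(world) [ 0.0002 -0.0003 -0.0001]
origin in cheek mm [-0.  -4.7 15.3] tip [ -0.   -4.7 -69.7] F cheek [-0.5  4.  -1. ] M [-1.13 -1.05  0.61] yaw y [ 0.878  0.094 -0.47 ] w 0.240631824119646 79.22548413276672
t 10.925 tcp [0.509  0.2243 0.1528] axis [0.4672 0.0494 0.8828] axis err rotvec(world) [ 0.0003 -0.0004 -0.0001]
origin in cheek mm [ 0.  -4.7 11.2] tip [  0.   -4.7 -73.8] F cheek [-1.6  5.2 -1.9] M [-1.12 -1.07  0.64] yaw y [ 0.878  0.094 -0.47 ] w 0.24076694202344834 79.22684669494629
```

```bash
for i in 1; do python3 -m creep '[[-1,-1.9,-0.2,-3.5,0,0,0],[-1,0,0,0,0,0,0]]' >/dev/null; python3 -c "from h import *;rep()";done
python3 -m creep '[[-1,-1.4,-0.1,-2.7,0,0,0],[-1,0,0,0,0,0,0]]' >/dev/null
python3 -c "from h import *;rep()"
python3 -m creep '[[-1,-0.9,-0.1,-1.8,0,0,0],[-1,0,0,0,0,0,0]]' >/dev/null
python3 -c "from h import *;rep()"
```

```text
t 11.175 tcp [0.5072 0.2241 0.1493] axis [0.4672 0.0494 0.8828] axis err rotvec(world) [ 0.0003 -0.0003 -0.0001]
origin in cheek mm [ 0.  -4.7  7.3] tip [  0.   -4.7 -77.7] F cheek [-1.   5.6 -1.2] M [-1.1  -1.09  0.66] yaw y [ 0.878  0.094 -0.47 ] w 0.24031004838842582 79.22635674476624
t 11.425 tcp [0.5059 0.2239 0.1467] axis [0.467  0.0493 0.8829] axis err rotvec(world) [ 0.0002 -0.0001 -0.0001]
origin in cheek mm [-0.  -4.6  4.4] tip [ -0.   -4.6 -80.6] F cheek [-2.1  5.8 -0.4] M [-1.1  -1.02  0.71] yaw y [ 0.878  0.094 -0.47 ] w 0.2406832020282051 79.2301869392395
t 11.675 tcp [0.505  0.2238 0.1451] axis [0.467  0.0493 0.8829] axis err rotvec(world) [ 0.0002 -0.0001 -0.0001]
origin in cheek mm [-0.1 -4.6  2.5] tip [ -0.1  -4.6 -82.5] F cheek [-1.   5.8 -1. ] M [-1.17 -0.99  0.65] yaw y [ 0.878  0.094 -0.47 ] w 0.23784701678114356 79.23519372940063
```

```bash
python3 -m creep '[[-1,-0.9,-0.1,-1.8,0,0,0],[-1,0,0,0,0,0,0]]' >/dev/null
python3 -c "from h import *;rep()"
python3 -m creep '[[-1,-0.9,-0.1,-1.8,0,0,0],[-1,0,0,0,0,0,0]]' >/dev/null
python3 -c "from h import *;rep()"
```

```text
t 11.925 tcp [0.5041 0.2237 0.1433] axis [0.467  0.0493 0.8829] axis err rotvec(world) [ 0.0002 -0.0002 -0.0001]
origin in cheek mm [-0.1 -4.6  0.5] tip [ -0.1  -4.6 -84.5] F cheek [-1.3  5.   0.3] M [-1.17 -0.95  0.67] yaw y [ 0.878  0.094 -0.47 ] w 0.23748553310708215 79.23673510551453
t 12.175 tcp [0.5039 0.2235 0.1427] axis [0.4661 0.0486 0.8834] axis err rotvec(world) [-0.0004  0.0009  0.0002]
origin in cheek mm [-0.2 -4.5 -0.1] tip [ -0.3  -4.5 -85.1] F cheek [2.  5.6 6.5] M [-1.27 -0.28  0.74] yaw y [ 0.878  0.094 -0.469] w 0.2347599356060345 80.46039462089539
```

```bash
python3 -m creep '[[-1,-0.4,0.4,-0.9,0,0,0],[-1,0,0,0,0,0,0]]' >/dev/null
python3 -c "from h import *;rep()"
python3 -m creep '[[-1,0,0.4,0,0,0,0],[-1,0,0,0,0,0,0],[-1,0,0,0,0,0,0]]' >/dev/null
python3 -c "from h import *;rep()
W=np.zeros((500,800,3),np.uint8)
p,d=grab('side');W[:,:400]=cv2.resize(p[160:260,205:285],None,fx=5,fy=5,interpolation=2)
p,d=grab('top');W[:,400:]=cv2.resize(p[230:330,185:265],None,fx=5,fy=5,interpolation=2)
cv2.imwrite('pics/c4.png',W[:,:,::-1])"
```

```text
t 12.425 tcp [0.5039 0.2235 0.1427] axis [0.4656 0.0487 0.8836] axis err rotvec(world) [-0.0004  0.0014  0.0001]
origin in cheek mm [-0.2 -4.5 -0.1] tip [ -0.4  -4.5 -85.1] F cheek [ 3.7  6.7 10.7] M [-1.5   0.18  0.82] yaw y [ 0.879  0.094 -0.468] w 0.23950525435046785 80.81811547279358
t 12.8 tcp [0.5039 0.2236 0.1427] axis [0.4657 0.049  0.8836] axis err rotvec(world) [-0.0001  0.0013 -0.    ]
origin in cheek mm [-0.2 -4.5 -0.1] tip [ -0.4  -4.5 -85.1] F cheek [ 4.1  7.7 11. ] M [-1.65  0.27  0.87] yaw y [ 0.879  0.094 -0.468] w 0.23990290046516385 80.81814050674438
```

View pics/c4.png

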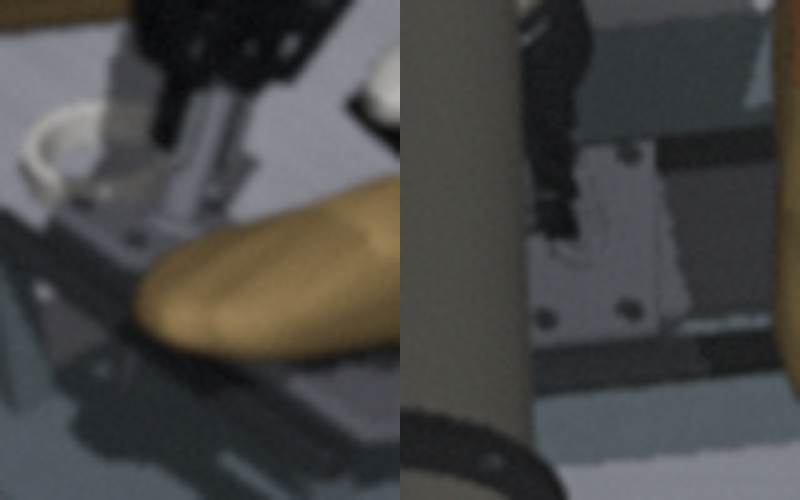

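The collar sits flat on the plate (side crop ≈180,215), and both the collar contact and the side of the hole can be felt in the force. The toe of the last shifted slightly. Next I draw the drift out along its axis.

```bash
python3 -m creep '[[-1,0.9,-0.6,1.8,0,0,0],[-1,4.7,0.5,8.8,0,0,0],[-1,9.3,1,17.7,0,0,0],[-1,14,1.5,26.5,0,0,0],[-1,14,1.5,26.5,0,0,0]]' >/dev/null
python3 -c "from h import *;rep()"
python3 -m creep '[[-1,14,1.5,26.5,0,0,0],[-1,0,0,40,0,0,0],[-1,0,0,50,0,0,0],[-1,0,0,45,0,0,0],[-1,0,0,0,0,0,0]]' >/dev/null
python3 -c "
from h import *;rep()
for n in('side','top'):grab(n)"
cat > ax2.py <<'E'
from ax import cloud
from h import *
o=get_obs();w=o['tool_rot'];R=Ro.from_quat([*w[1:],w[0]]).as_matrix()
B=np.c_[R[:,1],-R[:,0],-R[:,2]]; B[:,1]=np.cross(B[:,2],B[:,0])
print('B cols',B.round(3).tolist())
for n in('top','side'):
    P,uv=cloud(n);q=1e3*(P-o['eef_pos'])@B
    m=(np.hypot(q[:,0],q[:,1])<26)&(q[:,2]<-25)&(q[:,2]>-125);q=q[m]
    v=-(B.T@CP[n]['cam_to_world'][:3,2]);v=-v[:2]/np.hypot(*v[:2]);print(n,'towards cam',v.round(2))
    for a in range(-125,-25,10):
        s=q[(q[:,2]>=a)&(q[:,2]<a+10)]
        if len(s)>2: print(a,len(s),s.mean(0).round(1),s[:,:2].min(0).round(1),s[:,:2].max(0).round(1))
E
python3 ax2.py | grep -v cheek
```

```text
t 13.525 tcp [0.5451 0.2309 0.2222] axis [0.4685 0.0467 0.8822] axis err rotvec(world) [-0.002  -0.0018  0.0012]
origin in cheek mm [ 0.3 -7.6 89.7] tip [ 0.5 -7.8  4.7] F cheek [-1.2 -0.8 -2.5] M [ 0.17 -0.91 -0.  ] yaw y [ 0.877  0.097 -0.471] w 0.2380502550466375 78.88558387756348
t 14.15 tcp [0.5604 0.2319 0.3869] axis [0.4621 0.0448 0.8857] axis err rotvec(world) [-0.0039  0.0055  0.0018]
origin in cheek mm [ 63.9  -7.  242.3] tip [ 63.4  -7.3 157.3] F cheek [-2.2 -0.4 -3.6] M [ 0.09 -0.85 -0.  ] yaw y [ 0.88   0.099 -0.464] w 0.23563157225848202 79.42408919334412
top 0
side 0
B cols [[0.877, -0.108, 0.468], [0.097, 0.994, 0.048], [-0.47, 0.003, 0.883]]
top towards cam [-1.    0.06]
-115 5 [  -3.2   -2.4 -109. ] [-4.4 -5.1] [-1.5  1.1]
-105 11 [  -3.9   -3.8 -100.1] [-5.1 -5.9] [-0.2 -0.6]
-95 11 [ -4.3  -3.3 -89.3] [-7.3 -7.9] [0.2 2.6]
-85 15 [ -5.9  -4.1 -79.9] [-8.2 -9. ] [-0.6  0.8]
-75 14 [ -6.3  -6.  -69.3] [-8.2 -9.9] [-1.7 -0.4]
-65 14 [ -6.8  -7.1 -59.5] [-11.  -10.8] [ 0.7 -2.1]
-55 17 [ -7.4  -7.2 -49.5] [-10.8 -12.3] [-0.5 -2.7]
-45 8 [ -7.7  -8.3 -41.3] [-12.6 -11.5] [-3.8 -4.9]
-35 12 [ -8.  -12.9 -27. ] [-16.6 -18.9] [ 7.6 -7.1]
side towards cam [-0.84 -0.54]
-115 7 [  -1.3   -5.  -107.4] [-3.8 -6.6] [ 1.7 -0.7]
-105 18 [ -1.5  -6.3 -99.2] [ -4.3 -10.8] [ 5.9 -2.4]
-95 22 [ -1.8  -6.3 -89.7] [-6.2 -9.7] [ 2.7 -1.8]
-85 27 [ -2.9  -7.5 -79.9] [ -7.9 -11.2] [ 3.3 -1.3]
-75 33 [ -4.   -8.4 -70. ] [ -7.9 -14.6] [ 5.5 -1. ]
-65 39 [ -4.3  -8.8 -59.9] [-10.1 -15.1] [ 4.8 -1. ]
-55 43 [ -5.   -9.6 -49.9] [-11.  -15.7] [5.3 1.5]
-45 44 [ -4.7  -9.4 -40.2] [-12.4 -17.2] [7.7 0.7]
-35 43 [ -5.   -9.6 -30.4] [-10.5 -17.4] [4.9 1.4]
```

```bash
python3 -m creep '[[-1,0,0,0,0.0078,-0.08,0],[-1,0,0,0,0.0078,-0.08,0],[-1,0,0,0,0.0078,-0.08,0],[-1,0,0,0,0.0078,-0.08,0],[-1,0,0,0,0.0078,-0.08,0]]' >/dev/null
python3 -m creep '[[-1,0,-20,0,0.0078,-0.08,0],[-1,0,-45,0,0,0,-0.04],[-1,0,-45,0,0,0,0],[-1,0,-45,0,0,0,0],[-1,0,-45,0,0,0,0]]' >/dev/null
python3 -m creep '[[-1,0,-45,0,0,0,0],[-1,0,-45,0,0,0,0],[-1,0,-45,0,0,0,0],[-1,0,-45,0,0,0,0],[-1,2,-25,0,0,0,0]]' >/dev/null
python3 -m creep '[[-1,0,0,-50,0,0,0],[-1,0,0,-30,0,0,0],[-1,0,0,0,0,0,0]]'
python3 -c "
from h import *
for n in('side','top'):grab(n)"
python3 ax2.py | grep -v cheek
python3 - <<'E'
from h import *
p=np.load('side.npz')['p'];cv2.imwrite('pics/s5.png',cv2.resize(p[130:330,200:460],None,fx=3,fy=3,interpolation=2)[:,:,::-1])
E
```

```text
t: 16.5
eef_pos: [0.5593, -0.1729, 0.2994]
tool_rot: [-0.005, 0.683, 0.73, -0.006]
contact_force: [-0.3, 0.5, -2.5]
gripper_width: 0.234
grasp_force: 79.2
top 0
side 0
B cols [[0.998, -0.067, 0.007], [0.067, 0.998, 0.003], [-0.008, -0.003, 1.0]]
top towards cam [-0.97  0.24]
-35 8 [  0.1  13.3 -28.4] [-5.4 11.8] [ 7.  14.8]
side towards cam [-0.72 -0.7 ]
-125 6 [  -4.5   -3.  -117. ] [-5.9 -4.9] [-3.3 -0.5]
-115 12 [  -4.1   -4.1 -110.7] [-6.4 -6.5] [-1.  -0.3]
-105 24 [  -5.3   -4.8 -100.3] [-8.6 -8.1] [0.1 0.4]
-95 28 [ -5.9  -5.1 -89.6] [-9.  -9.6] [2.8 2. ]
-85 28 [ -6.6  -6.  -79.5] [-10.6 -10.9] [0.4 1.1]
-75 40 [ -6.7  -6.2 -69.6] [-10.4 -11.4] [2.6 2.6]
-65 40 [ -7.5  -7.4 -59.2] [-12.2 -13.1] [4.5 2.4]
-55 54 [ -7.8  -6.3 -49.7] [-13.2 -12.6] [2.  4.9]
-45 22 [ -8.   -7.2 -42.1] [-11.6 -12.8] [1.4 0.9]
-35 132 [ -8.1  -7.8 -29.2] [-19.1 -19.5] [13.7 12.6]
```

View pics/s5.png

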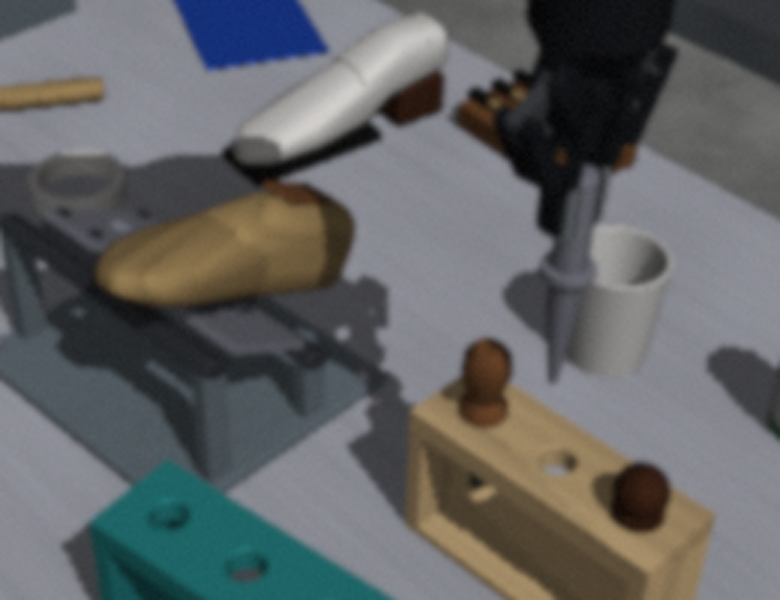

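The bulb (485,375) and ball (640,490) stand as before. The empty bore is at (558,463), the drift's tip at (554,381) and its collar at (567,277). The cup is well clear.

Run:
```python
from h import *
f=lambda u,v,z:(ray('side',200+u/3,130+v/3,z)*1e3).round(1)
print('bore',f(558,463,.115),'tip',f(554,380,.1835),'collar',f(567,278,.2705))
p=np.load('top.npz')['p'];s=np.load('side.npz')['p']
W=np.zeros((500,800,3),np.uint8)
W[:,:400]=cv2.resize(s[195:295,350:430],None,fx=5,fy=5,interpolation=2)
W[:,400:]=cv2.resize(p[195:295,355:435],None,fx=5,fy=5,interpolation=2)
cv2.imwrite('pics/c6.png',W[:,:,::-1])
```

```text
bore [ 562.  -187.9  115. ] tip [ 558.6 -178.6  183.5] collar [ 552.3 -183.4  270.5]
```

View pics/c6.png

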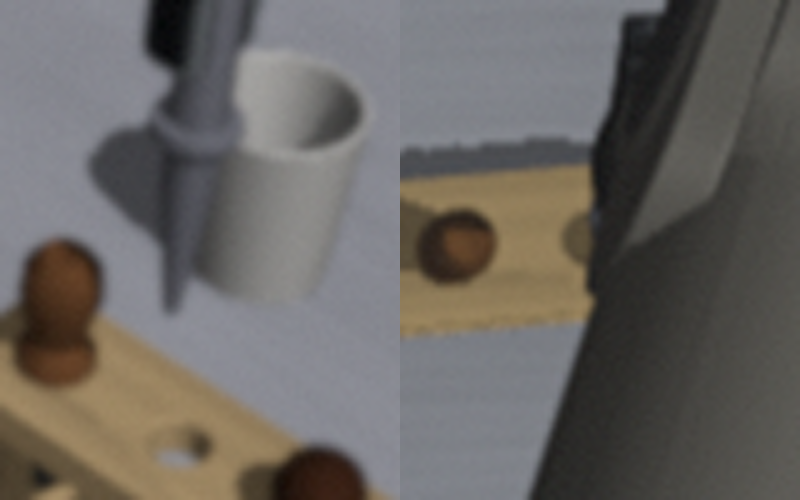

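```bash
python3 -m creep '[[-1,3.5,-8.5,0,0,0,0],[-1,0,0,-40,0,0,0],[-1,0,0,-22,0,0,0],[-1,0,0,0,0,0,0]]'
python3 -c "
from h import *
p,d=grab('side')
W=np.zeros((500,800,3),np.uint8)
W[:,:400]=cv2.resize(p[195:295,350:430],None,fx=5,fy=5,interpolation=2)
p,d=grab('top')
W[:,400:]=cv2.resize(p[195:295,355:435],None,fx=5,fy=5,interpolation=2)
cv2.imwrite('pics/c7.png',W[:,:,::-1])"
```

```text
t: 17.1
eef_pos: [0.565, -0.1836, 0.241]
tool_rot: [-0.002, 0.683, 0.73, -0.004]
contact_force: [0.3, -0.7, -1.8]
gripper_width: 0.237
grasp_force: 79.3
```

View pics/c7.png

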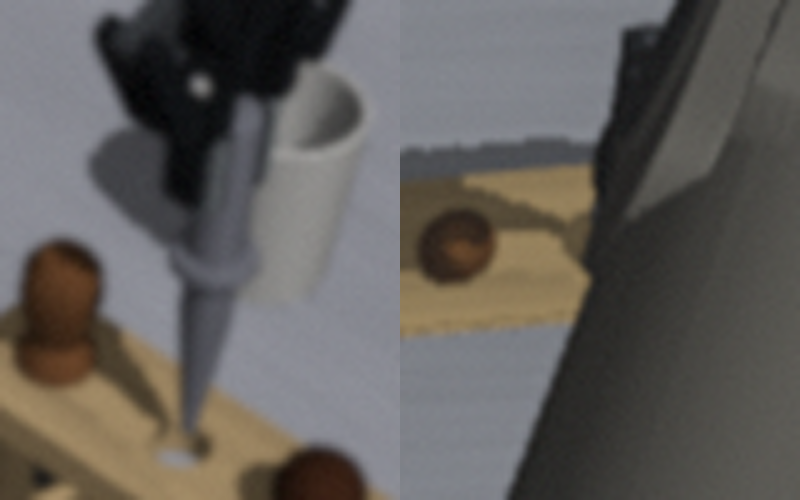

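The tip (190,428) stands about 9 mm above the board, so its foot falls ~9 crop px (≈3 mm) to the right of the bore centre (180,447). I'll correct by (−2.5, +2.2) mm and go down.

```bash
python3 -m creep '[[-1,-2.5,2.2,0,0,0,0],[-1,0,0,-15,0,0,0],[-1,0,0,0,0,0,0]]' >/dev/null
python3 -c "from h import *;o=get_obs();print(o['eef_pos'],o['contact_force'])"
python3 -m creep '[[-1,0,0,-15,0,0,0],[-1,0,0,0,0,0,0]]' >/dev/null
python3 -c "from h import *;o=get_obs();print(o['eef_pos'],o['contact_force'])"
python3 -m creep '[[-1,0,0,-10,0,0,0],[-1,0,0,0,0,0,0]]' >/dev/null
python3 -c "from h import *;o=get_obs();print(o['eef_pos'],o['contact_force'])"
python3 -m creep '[[-1,0,0,-10,0,0,0],[-1,0,0,0,0,0,0]]'
```

```text
[ 0.56194028 -0.18059129  0.2252344 ] [-0.69352732  0.75322645 -3.31574262]
[ 0.5618388  -0.18076535  0.20993166] [ 1.17922895  0.39116575 -2.59852677]
[ 0.56229229 -0.18098089  0.20063141] [ 0.30802381 -0.16003173 -2.58413195]
t: 18.32
eef_pos: [0.5622, -0.1809, 0.1906]
tool_rot: [-0.002, 0.683, 0.73, -0.004]
contact_force: [-0.7, 0.5, -2.7]
gripper_width: 0.238
grasp_force: 79.3
```

```bash
for k in 1 2 3; do python3 -m creep '[[-1,0,0,-7,0,0,0],[-1,0,0,0,0,0,0]]' >/dev/null
python3 -c "from h import *;o=get_obs();print(o['eef_pos'],o['contact_force'],o['torque'])"; done
```

```text
[ 0.56244618 -0.18103407  0.18396589] [ 0.60222639  0.29719314 -3.64550932] [ 0.01760875  0.00954108 -0.01272714]
[ 0.56239129 -0.1810069   0.17688055] [-0.03218699  0.438193   -2.1806476 ] [-0.00611766  0.00454437 -0.03250287]
[ 0.5623725  -0.18096609  0.16984788] [ 0.20411736  0.46196674 -3.32108821] [ 0.01579844 -0.01651881 -0.01094508]
```

Still free of contact, with the shank now in the bore. I'll lower it to the seat.

```bash
python3 -m creep '[[-1,0,0,-8,0,0,0],[-1,0,0,-8,0,0,0],[-1,0,0,0,0,0,0]]' >/dev/null
python3 -c "from h import *;o=get_obs();print(o['eef_pos'],o['contact_force'],o['torque'])"
python3 -m creep '[[-1,0,0,-4,0,0,0],[-1,0,0,0,0,0,0]]' >/dev/null
python3 -c "from h import *;o=get_obs();print(o['eef_pos'],o['contact_force'],o['torque'])"
python3 -m creep '[[-1,0,0,-2,0,0,0],[-1,0,0,0,0,0,0]]' >/dev/null
python3 -c "from h import *;o=get_obs();print(o['eef_pos'],o['contact_force'],o['torque'])"
```

```text
[ 0.56214614 -0.18095274  0.15353595] [ 0.03128809  0.10065325 -2.65706819] [ 0.01074451 -0.00949031 -0.04402436]
[ 0.56264393 -0.18116317  0.15029421] [-0.03965467  0.20945002 -3.23444577] [-0.03123151 -0.00532042 -0.00665832]
[ 0.56273282 -0.18117829  0.14844727] [-0.5715699  -0.12910778 -2.28374304] [-0.01467333 -0.02370216 -0.01939642]
```

```bash
python3 -m creep '[[-1,0,0,-1.5,0,0,0],[-1,0,0,0,0,0,0]]' >/dev/null
python3 -c "from h import *;o=get_obs();print(o['eef_pos'],o['contact_force'],o['torque'])"
python3 -m creep '[[-1,0,0,-1,0,0,0],[-1,0,0,0,0,0,0]]' >/dev/null
python3 -c "from h import *;o=get_obs();print(o['eef_pos'],o['contact_force'],o['torque'])"
python3 -m creep '[[-1,0,0,-1,0,0,0],[-1,0,0,0,0,0,0]]' >/dev/null
python3 -c "from h import *;o=get_obs();print(o['eef_pos'],o['contact_force'],o['torque'])"
```

```text
[ 0.5627294  -0.18113331  0.14691138] [ 0.27969274  0.21752496 -2.72027569] [-0.00018363 -0.02569188 -0.01124723]
[ 0.5628215  -0.18130243  0.14664235] [-3.43482086  1.81331269  5.0359332 ] [0.27326562 0.62528736 0.04266442]
[ 0.56288606 -0.18138957  0.14656219] [-5.79287467  3.04764677 12.97395743] [ 0.4829358   1.30229052 -0.04345839]
```

Seated at the original height. Release (partial opening first), then retreat straight up and look.

```bash
python3 -m creep '[[-1,0,0,1,0,0,0],[-0.2,0,0,0,0,0,0],[0.3,0,0,0,0,0,0],[1,0,0,0,0,0,0],[1,0,0,0,0,0,0]]'
python3 -m creep '[[1,0,0,0,0,0,0],[1,0,0,10,0,0,0],[1,0,0,30,0,0,0],[1,0,0,45,0,0,0],[1,0,0,50,0,0,0]]'
python3 -m creep '[[1,-30,0,40,0,0,0],[1,-50,0,0,0,0,0],[1,-30,0,0,0,0,0],[1,0,0,0,0,0,0]]'
python3 -c "
from h import *
a,_=grab('side');b,_=grab('top')
W=np.zeros((600,800,3),np.uint8)
W[:,:480]=cv2.resize(a[170:320,340:460],None,fx=4,fy=4,interpolation=2)
W[:420,480:]=cv2.resize(b[225:330,195:275],None,fx=4,fy=4,interpolation=2)
cv2.imwrite('pics/c8.png',W[:,:,::-1])"
```

```text
t: 21.32
eef_pos: [0.5628, -0.1812, 0.1459]
tool_rot: [-0.001, 0.683, 0.73, -0.004]
contact_force: [-1.2, 0.6, 0.3]
gripper_width: 0.988
grasp_force: 0.0
t: 21.95
eef_pos: [0.5624, -0.1812, 0.2827]
tool_rot: [-0.001, 0.683, 0.73, -0.004]
contact_force: [0.3, 0.1, 1.1]
gripper_width: 1.0
grasp_force: 0.0
t: 22.45
eef_pos: [0.451, -0.1818, 0.3218]
tool_rot: [-0.001, 0.684, 0.73, -0.002]
contact_force: [0.2, 0.2, 0.6]
gripper_width: 0.995
grasp_force: 0.0
```

View pics/c8.png

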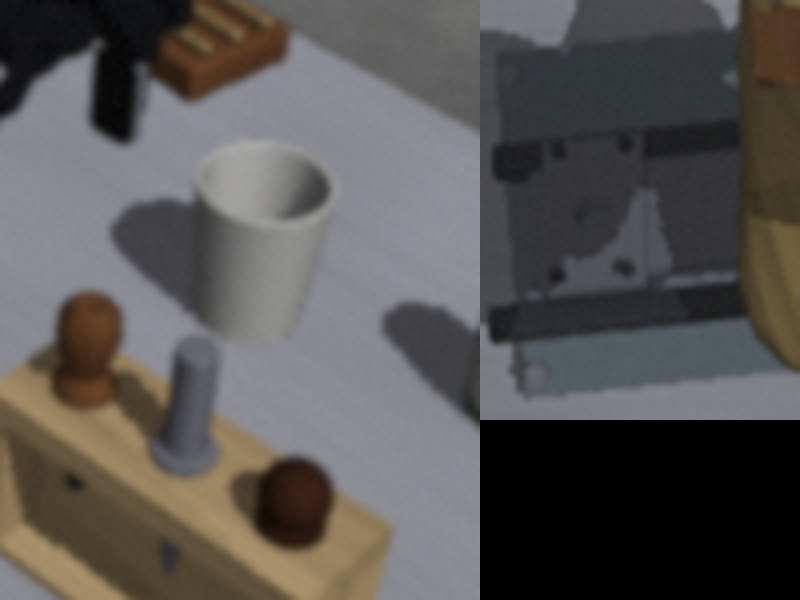

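The drift stands upright with its collar on the board (185,450), and the neighbouring tools and cup are unmoved. I'll check how far the last moved sideways against the first picture.

Run:
```python
from h import *
for n,r in(('top',(215,320,250,305)),('side',(185,240,225,325))):
    A=cv2.imread(f'pics/{n}0.png');B=np.ascontiguousarray(np.load(n+'.npz')['p'][:,:,::-1])
    s=lambda I:cv2.cvtColor(I[r[0]:r[1],r[2]:r[3]],cv2.COLOR_BGR2HSV)[...,1].astype(np.float32)
    M=np.eye(2,3,dtype=np.float32)
    cc,M=cv2.findTransformECC(s(A),s(B),M,cv2.MOTION_TRANSLATION,(3,200,1e-6),None,5)
    print(n,cc,M[:,2],'static rack:',cv2.findTransformECC(*[cv2.cvtColor(I[225:265,345:440] if n=='top' else I[300:390,230:340],cv2.COLOR_BGR2HSV)[...,1].astype(np.float32) for I in(A,B)],np.eye(2,3,dtype=np.float32),cv2.MOTION_TRANSLATION,(3,200,1e-6),None,5)[1][:,2])
    if n=='top': print('mm',M[0,2]*1.22/537*1e3)
```

```text
top 0.9938525903745244 [-1.9576515   0.20749849] static rack: [-0.05859267 -0.26303884]
mm -4.447551
side 0.980591769681384 [-1.7061877 -0.8605754] static rack: [-0.00368125  0.00523053]
```

The last moved about 4.4 mm. That agrees with the travel from first touch to home (about 4 mm), so pulling the drift out did not drag it back.

```bash
python3 -c "from station import *;print(hand_in())"
```

```text
the job is handed in; nothing more can be done
None
```

The drift was pushed fully home and drew the carriage about 4.4 mm, which I judge puts it in line. The drift now stands upright and seated in the rack's middle bore, and the job is handed in at about 22 s; no verdict was returned.

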